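Bike light onto the sloping charger

TASK

Charge the bike light (the flat box-shaped one): lay it centred along the narrow sloping beam of the charging cradle, button side up and lens end uphill, slide it gently down until its foot has pushed the sprung contact bar all the way in, and let go so that it stays there. Then press the charger's large key fully down, let it come up, and press the small key fully down. Leave the other things on the desk where they are.

Things in the scene. Friction and masses are not known exactly. Their poses are not given: they have to be found in the camera images.
- light: Bike headlight: flat box of yellow plastic 110 mm long (x), 50 wide (y), 28 high (z), about 250 g, black plastic bezel with the clear round lens at its +x end, foot with a steel contact plate at its -x end, a round rubber button on top. Lies right way up on the desk. Origin: centre of its underside; x points to the lens, z up.
- light_foot (a point): Middle of the lower edge of the light's foot end, 55 mm along -x from the light's origin.
- light_lens (a point): Middle of the lower edge of the light's lens end, 55 mm along +x from the light's origin.
- cradle: Fixed charging cradle: grey base plate 170 (x) x 100 (y) x 12 mm, with a 50 x 26 mm pedestal carrying the sloping aluminium beam. Origin: centre of the underside, on the desk; x is the horizontal direction in which the beam rises.
- slope: The cradle's sloping beam: aluminium, 200 mm long (x), only 30 wide (y), 14 thick, rising 0.5 rad along its +x. Origin: middle of its flat upper face, 105 mm above the desk; x points uphill, z is square to the face. Near its lower end a black stop block (44 wide, 26 high above the face) is clamped anywhere in a 45 mm range that is not told.
- contact (a joint): Travel of the sprung steel contact bar on the stop's uphill side, m: 0 free, 0.006 fully in. The bar is 40 mm wide, 4 to 24 mm above the beam's face; its free face stands at beam x = -65 to -20 mm, depending on where the stop is clamped. It gives 6 mm downhill against a soft spring (1.5 N), then is hard; it stands 20 N.
- charger: Fixed grey plastic charger box 90 (x) x 140 (y) x 35 mm high with two round white keys in black housings on its top, 72 mm apart. Origin: centre of its underside.
- big_key_top (a point): Middle of the top of the charger's large key (38 mm across); it goes straight down 6 mm against a spring, 5 N when fully down.
- small_key_top (a point): Middle of the top of the charger's small key (22 mm across); likewise 6 mm and 5 N.
- big_key (a joint): Travel of the large key, m: 0 up, 0.006 fully down.
- small_key (a joint): Travel of the small key, m: 0 up, 0.006 fully down.
- tumbler: Bystander: empty glass tumbler, 72 mm across, 100 high, open above. Origin: centre of its underside.
- comb: Bystander: flat wooden comb 170 x 40 x 9 mm, lying. Origin: middle of its underside, x along it.
- rear_light: Bystander: round yellow plastic rear light, a puck 62 mm across and 34 high. Origin: centre of its underside.
- mug: Bystander: white mug, 80 mm across, 90 high. Origin: centre of its underside.
- basket: Bystander: open grey plastic basket 160 x 220 x 90 mm at the right side of the desk. Origin: centre of its underside.

How it is judged (in metres and radians):
On the way, in this order (a step that is already met when the one before it is completed fails the run):
1. the light lies home on the sloping beam, contact bar in, released (value of joint contact above 0.0042 m and x of light_foot in the frame of slope below -0.015 m and y of light_foot in the frame of slope between -0.009 and 0.009 m and y of light_lens in the frame of slope between -0.012 and 0.012 m and z of light_foot in the frame of slope between -0.004 and 0.004 m and z of light_lens in the frame of slope between -0.004 and 0.004 m and angle between light's own z axis and vertical below 0.65 rad and contact force between the fingers and light below 0.1 N and linear speed of light below 0.01 m/s), for 0.2 s.
2. the large key is fully down, the small one up (value of joint big_key above 0.0045 m and value of joint small_key below 0.002 m), for 0.04 s.
3. the large key has come up and the small one is fully down (value of joint small_key above 0.0045 m and value of joint big_key below 0.002 m), for 0.04 s.
At the end, for the whole second after the job is handed in: The light lies released and still on the beam, button side up, flat (4 mm), foot downhill, centred (foot end 9 mm, lens end 12 mm), contact bar in at least 4.2 mm; both keys are up again (under 2 mm); each bystander is within 30 mm of where it stood (all of step 1 and angular speed of light below 0.1 rad/s and value of joint each of big_key, small_key below 0.002 m and distance of each of tumbler, comb, rear_light, mug, basket from where it was at the start of the episode below 0.03 m); the robot touches nothing.
It fails at once if the light is shoved against the contact bar with more than 22 N (contact force between light and contact_c0 above 22 N).
It fails at once if a bystander is moved more than 30 mm (distance of any of tumbler, comb, rear_light, mug, basket from where it was at the start of the episode above 0.03 m).
It fails at once if the tumbler or mug is tipped over (angle between any of tumbler, mug's own z axis and vertical above 0.5 rad).
It also fails if it takes over 54 s, if anything falls off the work surface, if the arm or the gripper's body presses on something with over 40 N, if the wrist force passes 120 N, or if a joint passes its speed limit or range.

ROBOT

A 6-joint arm with a two-finger parallel gripper is mounted at the origin on the work surface. World frame = base frame: x ahead of the robot, y to its left, z up, the work surface at z = 0. Lengths are in m, angles in degrees, forces in N, time in s.
With the tool pointing down it reaches from about 0.25 to 0.725 m from the base axis. Payload 9.7 kg.
Tool frame: the origin (TCP) lies between the finger pads; the fingertips stand bot.tcp_to_tips ahead of it and the grasp point (between the pads) lies 2 mm behind it (bot.tcp_to_tips is the distance from the TCP to the fingertips, in m); z points along the fingers, y is the line along which they close (so a half turn about z gives the same grasp; the last joint's range is limited). The gripper opens to 85 mm and grips with 20 to 120 N. Pads are 22 mm wide; open, the fingers measure 114 mm over their backs; the gripper's body (76 mm by 85 mm) begins 54 mm behind the grasp point. The pads swing forward as they close: fully open they stand 13 mm farther back than shut.
Start: joints at [71.505, 4.979, 10.078, 95.1, 0, 90], TCP at [0.174, 0.522, 0.248] pointing down, gripper open.
Joint ranges: [-179.16, 179.16], [-48.56, 103.87], [-65.8, 70.77], [-126.05, 130.52], [-82.76, 87.17], [-180, 180]. Speed limits (degrees/s): [127.2, 127.2, 147.25, 180, 180, 180].

INTERFACE

Orientations are given as [roll, pitch, yaw] about the fixed x, y, z axes, in that order (R = Rz(yaw) Ry(pitch) Rx(roll)).
In Python, from workcell import sensors, camera, camera_params, bot gives the robot as it stands.
- The arm moves only by the tool apply_moves, never from a script. Its argument "motion" is a list of rows, each an object with "jaw": the opening, from -1 (shut) to 1 (fully open); "xyz": the shift along the tool's x, y, z in mm, a list of three; "twist": the turn about the tool's z in rad. A call has 1 to 5 rows; each row is the pose to reach, as a shift and turn from the pose commanded when the call began, along the tool's axes at that moment; what a row does not reach only later rows make up. A row lasts 1/8 s, in which the tool goes at most 62.5 mm and 10.7 degrees, less where a joint would pass 70% of its speed; a pose out of reach is approached as far as the arm can. A call with a gripper value outside its range is refused whole. The fingers move at their own pace and stop on an object; "grip_force" is the grip in N (left out, the last holds). Time passes only in rows, so rows that repeat a pose let the fingers close. It gives the time, the measured TCP pose, the force, the opening and the grip force at its end, in the units of the state.
- sensors.get_obs(): the state, without advancing time (a new reading comes with each control period).
- camera(name): name is "scene" or "side" or "wrist"; returns (picture, depth): 420x560x3 uint8, red, green, blue; 420x560 float32, m along the optical axis (not along the pixel's ray), 0 where there is no reading.
- camera_params(name): a dict with "mtx" (3x3 intrinsics, pixels), "k1" (the pictures are not rectified: a ray, as slopes to the right and down, at radius r is drawn at 1 + k1 r^2 times it, then the intrinsics apply), "rvec" (rotation vector, rad) and "tvec" (3), from world to camera coordinates, as OpenCV has them. Camera axes: x right, y down, z forward; pixel columns grow to the right and rows downward; lengths in m; the calibration is good to about 2 mm. A picture is of the moment at which its call begins: read the wrist's pose just before it. camera_params takes no time and is no camera call; for the wrist camera it gives the pose at the moment of the call.
- bot.job_done(): hands the job in; it is judged then, once.
The state is a dict: "time": time; "q": joint angles; "qd": joint speeds; "joint_efforts": joint torques, N m; "ee_pos": TCP position; "tcp_rot": TCP orientation; "wrist_force": force on the tool from outside, world axes, zero at the start; "torque": the same for the moment, N m; "opening": finger opening in m; "grasp_force": force on a finger pad.
Only numpy, scipy, OpenCV 4.12 (cv2) and the standard library are available. Lean on these libraries where they do the work, as an engineer would, in place of code of your own. Each camera call takes 0.05 s, during which the arm holds its last target. There are 200 camera calls.

## Working session

There is one attempt and no reset: what is moved stays moved. The work goes in short steps, Python scripts to look and compute and a tool call to move; the robot and the scene stay as the last step left them, time stands still between calls to the robot, and variables do not carry over. Pictures are saved under pics/ and viewed, at most 10 in all, crops included, and the job is handed in when it is done.

Besides the shell and the picture viewer there is one more tool, called after "Emit:" by a JSON object that holds its "fn" and its "kwargs". apply_moves: Moves the arm, as the interface text tells. Its arguments: {"type":"object","properties":{"motion":{"type":"array","items":{"type":"object","properties":{"jaw":{"type":"number"},"xyz":{"type":"array","items":{"type":"number"}},"twist":{"type":"number"}}}},"grip_force":{"type":"number"}},"required":["motion"]}

```bash
mkdir -p pics; ls
cat > h.py <<'E'
import numpy as np, cv2
from workcell import sensors, camera, camera_params, bot
def P(name):
    p=camera_params(name); R=cv2.Rodrigues(np.array(p["rvec"],float))[0]
    return np.array(p["mtx"],float),float(p["k1"]),R,np.array(p["tvec"],float).ravel()
def ray(p,uv):
    K,k,R,t=p; d=np.zeros(5); d[0]=k
    uv=np.array(uv,float).reshape(-1,1,2)
    n=cv2.undistortPoints(uv,K,d,None,None,None).reshape(-1,2)
    return n
def world(p,uv,z):  # depth z
    K,k,R,t=p; n=ray(p,uv); z=np.atleast_1d(z)[:,None]
    return (np.c_[n,np.ones(len(n))]*z-t)@R
def atz(p,uv,h):
    K,k,R,t=p; n=ray(p,uv); d=np.c_[n,np.ones(len(n))]@R; c=-R.T@t
    return c+d*((h-c[2])/d[:,2])[:,None]
def tri(p1,uv1,p2,uv2):
    A=[];b=[]
    for p,uv in((p1,uv1),(p2,uv2)):
        K,k,R,t=p;n=ray(p,[uv])[0];d=R.T@np.r_[n,1];d/=np.linalg.norm(d)
        M=np.eye(3)-np.outer(d,d);A.append(M);b.append(M@(-R.T@t))
    return np.linalg.lstsq(np.vstack(A),np.hstack(b),rcond=None)[0]
def proj(p,X):
    K,k,R,t=p;d=np.zeros(5);d[0]=k
    return cv2.projectPoints(np.array(X,float).reshape(-1,1,3),cv2.Rodrigues(R)[0],t,K,d)[0].reshape(-1,2)
def cloud(p,dep):
    v,u=np.mgrid[0:dep.shape[0],0:dep.shape[1]]
    W=world(p,np.c_[u.ravel(),v.ravel()],dep.ravel()).reshape(*dep.shape,3); W[dep==0]=np.nan
    return W
E
python3 - <<'E'
from h import *
print(sensors.get_obs()); print(bot.tcp_to_tips)
for n in("scene","side","wrist"):
    p=P(n); im,d=camera(n); np.savez(f"{n}0.npz",im=im,d=d,K=p[0],k=p[1],R=p[2],t=p[3])
    cv2.imwrite(f"pics/{n}0.png",im[:,:,::-1]); print(n,-p[2].T@p[3],p[0][0,0],p[1])
E
```

```text
pics
{'time': 0.0, 'q': array([ 7.15049842e+01,  5.01121095e+00,  1.00328011e+01,  9.50990321e+01,
       -9.06284781e-04,  8.99994359e+01]), 'qd': array([-0.0204041 , -0.02716694,  0.01802044, -0.07240666, -0.10464651,
       -0.01033407]), 'joint_efforts': array([ 6.94660703e-04, -5.20381629e+01,  4.64807618e+01,  1.61130319e-02,
        1.96586342e-05,  2.40361391e-05]), 'ee_pos': array([0.17440883, 0.52139042, 0.24756718]), 'tcp_rot': array([-1.79922558e+02,  9.05521484e-04,  1.61505550e+02]), 'wrist_force': array([ 0.0821891 , -0.02605606, -0.10714327]), 'torque': array([ 0.00288127, -0.078171  ,  0.01339649]), 'grasp_force': 0.0, 'opening': 0.08525553123593294}
0.017
scene [ 1.14937967 -0.89211252  0.79989297] 426.80176518876124 -0.12760491097304513
side [ 0.20662717 -0.87049866  0.98713748] 496.156561952103 -0.051642615599747435
wrist [0.09488609 0.54916984 0.37258231] 350.2568210895793 -0.03484976092267169
```

View pics/scene0.png

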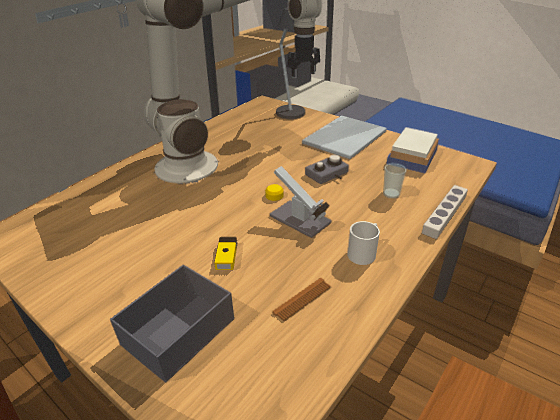

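View pics/side0.png

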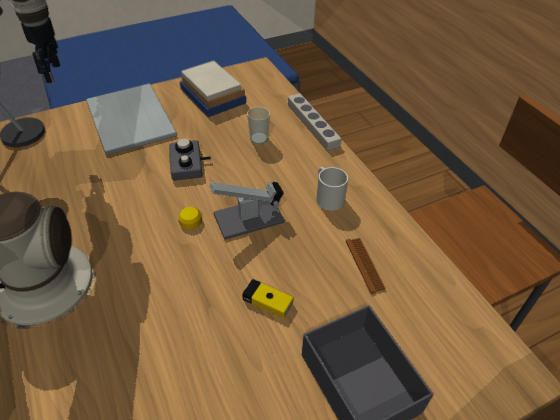

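Scene shows the light at about (226,252), the cradle at (300,210), with the stop at (321,209), and the charger at (327,168). In side, the light is at (270,297) with its lens end left, and the beam's high end is left at (215,188). Now I'll enlarge and measure.

Run:
```python
from h import *
c=[]
for n,(u0,v0,u1,v1) in(("side",(150,130,310,330)),("scene",(200,145,340,285))):
    im=np.load(f"{n}0.npz")["im"][v0:v1,u0:u1,::-1]
    c.append(cv2.resize(im,(400 if n=="side" else 400, 500 if n=="side" else 400),interpolation=cv2.INTER_CUBIC))
o=np.zeros((500,800,3),np.uint8);o[:,:400]=c[0];o[:400,400:]=c[1];cv2.imwrite("pics/crop0.png",o)
# clouds
for n in("side","scene"):
    z=np.load(f"{n}0.npz");p=(z["K"],float(z["k"]),z["R"],z["t"]);W=cloud(p,z["d"]);im=z["im"].astype(int)
    tab=W[...,2][np.isfinite(W[...,2])&(abs(W[...,2])<.02)];print(n,"table z",np.median(tab))
    yel=(im[...,0]>150)&(im[...,1]>120)&(im[...,2]<60)
    l,lab,st,ce=cv2.connectedComponentsWithStats(yel.astype(np.uint8))
    for i in range(1,l):
        if st[i,4]>80:
            q=W[lab==i];print("yel",st[i],np.nanmedian(q,0),np.nanmax(q[:,2]))
            t=q[q[:,2]>np.nanpercentile(q[:,2],90)-.006]
            print("  top rect",cv2.minAreaRect(t[:,:2].astype(np.float32)*1000),t[:,2].mean())
```

```text
side table z -0.0006860164927839973
yel [178 207  20  14 223] [0.39091408 0.03569038 0.0306873 ] 0.038449923862241754
  top rect ((391.97442626953125, 37.554500579833984), (48.728431701660156, 49.05577850341797), 64.00749969482422) 0.031301285787194884
yel [252 283  41  30 617] [ 0.48399167 -0.29440856  0.02658465] 0.03151410441644103
  top rect ((482.43853759765625, -292.1770935058594), (50.32331085205078, 83.38285827636719), 36.0547981262207) 0.026651462261088554
scene table z 0.0020110314526379817
yel [265 184  19  17 216] [0.40298231 0.02509151 0.0307263 ] 0.037930649957142466
  top rect ((396.8855895996094, 38.15816116333008), (49.05016326904297, 52.811676025390625), 70.60336303710938) 0.03433073557548681
yel [214 242  22  28 399] [ 0.49009436 -0.297894    0.02954319] 0.0335712271657934
  top rect ((484.4251403808594, -291.1250305175781), (49.23918151855469, 88.54869079589844), 36.306732177734375) 0.029734089620975273
```

View pics/crop0.png

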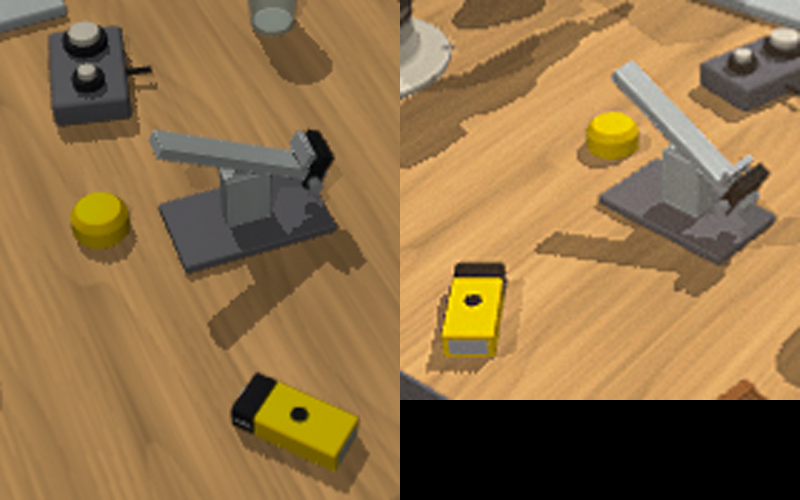

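Crops: the light's lens end is at about (250,395) left crop, with the foot at (345,450). The beam runs from the high end (155,142) to the stop (315,150). Charger keys: big at (85,35), small at (88,72). Next, rough poses from depth.

Run:
```python
from h import *
Pt=[]
for n in("side","scene"):
    z=np.load(f"{n}0.npz");p=(z["K"],float(z["k"]),z["R"],z["t"]);W=cloud(p,z["d"]);im=z["im"].astype(int)
    # side crop -> px
    s=(lambda x,y:(150+x/2.5,130+y/2.5)) if n=="side" else (lambda x,y:(200+(x-400)/2.857,145+y/2.857))
    m=(W[...,0]>.33)&(W[...,0]<.65)&(W[...,1]>-.2)&(W[...,1]<.08)&(W[...,2]>.06)&(W[...,2]<.17)
    q=W[m];br=im[m].mean(1); q=q[br>110]; print(n,len(q)); 
    # RANSAC plane of slope ~0.5
    rng=np.random.default_rng(0);best=None
    for _ in range(500):
        a=q[rng.choice(len(q),3,False)];nn=np.cross(a[1]-a[0],a[2]-a[0]);nn/=np.linalg.norm(nn)+1e-12;nn*=np.sign(nn[2])
        if abs(np.arccos(nn[2])-.5)>.1: continue
        i=abs((q-a[0])@nn)<.003
        if best is None or i.sum()>best.sum():best=i;bn=nn
    s2=q[best];c=s2.mean(0);u,S,v=np.linalg.svd(s2-c);print(len(s2),c,"dir",v[0],"n",v[2],"tilt",np.arccos(abs(v[2,2])))
    e=(s2-c)@v[0];w=(s2-c)@v[1];print("ext",np.percentile(e,[0,1,99,100]),np.percentile(w,[1,99]),"yaw",np.degrees(np.arctan2(v[0,1],v[0,0])))
    # table light axis
if 1:
    pa=[];ps=[]
    for n in("side","scene"):
        z=np.load(f"{n}0.npz");pa.append((z["K"],float(z["k"]),z["R"],z["t"]))
    S=lambda x,y:(150+x/2.5,130+y/2.5); C=lambda x,y:(200+(x-400)/2.857,145+y/2.857)
    for nm,a,b in(("light button",(299,414),(472,300)),("big",(85,36),(784,37)),("small",(88,72),(742,52)),("beam hi L",(157,131),(615,74)),("beam hi R",(153,148),(632,61)),("lens corner top L",(233,408),(456,264)),("lens top R",(260,374),(504,265)),("foot top R",(357,412),(496,340)),("foot top L",(335,455),(445,340))):
        print(nm,tri(pa[0],S(*a),pa[1],C(*b)).round(4))
```

```text
side 445
375 [ 0.52104763 -0.01807048  0.1144336 ] dir [ 0.87596817 -0.05992717 -0.4786319 ] n [0.47962534 0.00252856 0.87746974] tilt 0.5002352843256963
ext [-0.07974936 -0.07784476  0.08440013  0.08717734] [-0.01541633  0.0150724 ] yaw -3.9136492389925333
scene 652
379 [ 0.5281942  -0.01889624  0.11443864] dir [ 0.87235541 -0.0791535  -0.48242177] n [ 0.47934225 -0.05540542  0.87587742] tilt 0.5035451499806278
ext [-0.08554238 -0.0831403   0.11015466  0.11359517] [-0.02527588  0.01804211] yaw -5.184557784229356
light button [ 0.4794 -0.2861  0.0282]
big [0.4683 0.2979 0.0518]
small [0.4498 0.2288 0.0552]
beam hi L [ 0.4535 -0.0173  0.1531]
beam hi R [ 0.4516 -0.0016  0.1427]
lens corner top L [ 0.4272 -0.2541  0.0269]
lens top R [ 0.4661 -0.2268  0.0253]
foot top R [ 0.5302 -0.3057  0.0215]
foot top L [ 0.492  -0.3365  0.021 ]
```

Emit:
{"fn": "apply_moves", "kwargs": {"motion": [{"xyz": [-598, -381, 0], "twist": -0.25, "jaw": 1}, {"xyz": [-598, -381, 0], "twist": -0.25, "jaw": 1}, {"xyz": [-598, -381, 0], "twist": -0.25, "jaw": 1}, {"xyz": [-598, -381, 0], "twist": -0.25, "jaw": 1}, {"xyz": [-598, -381, 0], "twist": -0.25, "jaw": 1}]}}

```text
time: 0.78
ee_pos: [0.3702, 0.2794, 0.2483]
tcp_rot: [180.0, 0.0, 175.8]
wrist_force: [1.7, 2.1, -0.1]
opening: 0.0851
grasp_force: 0.0
```

Emit:
{"fn": "apply_moves", "kwargs": {"motion": [{"xyz": [-265, -280, 0]}, {"xyz": [-265, -280, 0]}, {"xyz": [-265, -280, 0]}, {"xyz": [-265, -280, 0]}, {"xyz": [-265, -280, 0]}]}}

```text
validation failed for argument at $.mo...
```

Run:
```python
from h import *
o=sensors.get_obs();print(o["ee_pos"],o["tcp_rot"],o["q"])
p=P("wrist");print(-p[2].T@p[3],p[2].round(3))
```

```text
[0.37016944 0.27942861 0.24825186] [1.79991067e+02 1.17994897e-02 1.75846673e+02] [ 3.70485499e+01 -6.78547349e+00 -1.53828184e+00  9.52324292e+01
 -1.05106236e-03  4.12018756e+01]
[0.28644545 0.28642503 0.37316191] [[ 0.073  0.997  0.001]
 [ 0.942 -0.069  0.327]
 [ 0.326 -0.023 -0.945]]
```

Emit:
{"fn": "apply_moves", "kwargs": {"motion": [{"xyz": [-46, -58, 0], "twist": 0, "jaw": 1}, {"xyz": [-92, -116, 0], "twist": 0, "jaw": 1}, {"xyz": [-138, -174, 0], "twist": 0, "jaw": 1}, {"xyz": [-184, -232, 0], "twist": 0, "jaw": 1}, {"xyz": [-226, -280, 0], "twist": 0, "jaw": 1}]}}

```text
time: 1.4
ee_pos: [0.5474, 0.0219, 0.2483]
tcp_rot: [180.0, 0.0, 175.8]
wrist_force: [0.8, 0.8, 0.1]
opening: 0.0853
grasp_force: 0.0
```

Emit:
{"fn": "apply_moves", "kwargs": {"motion": [{"xyz": [-2, -2, 0], "twist": 0, "jaw": 1}, {"xyz": [-2, -2, 0], "twist": 0, "jaw": 1}]}}

```text
time: 1.65
ee_pos: [0.5483, 0.0217, 0.2479]
tcp_rot: [180.0, -0.1, 175.8]
wrist_force: [0.5, -0.4, 0.6]
opening: 0.0853
grasp_force: 0.0
```

```bash
cat > snap.py <<'E'
import sys
from h import *
i=sys.argv[1]
o=sensors.get_obs();print(o["time"],o["ee_pos"],o["tcp_rot"][2],o["q"].round(1),np.abs(o["qd"]).max())
p=P("wrist"); im,d=camera("wrist"); np.savez(f"w{i}.npz",im=im,d=d,K=p[0],k=p[1],R=p[2],t=p[3])
cv2.imwrite(f"pics/w{i}.png",cv2.resize(im[:,:,::-1],(800,600),interpolation=cv2.INTER_CUBIC))
print(-p[2].T@p[3])
E
python3 snap.py 1
```

```text
1.65 [0.54825798 0.02168233 0.24790978] 175.77990078894902 [ 2.3  4.9  9.9 95.1  0.   6.5] 1.7144327599593154
[0.46470732 0.02874184 0.37292244]
```

View pics/w1.png

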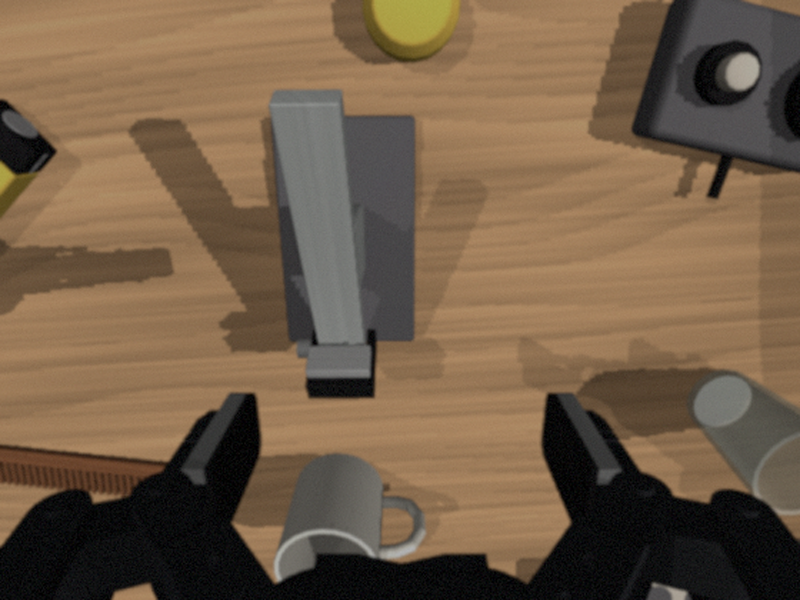

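The wrist view (800×600) shows the beam's high end at (271..342,93) and the contact bar's face at (308..372,345..378), with the stop below it. The light is at the left edge, and the small key is at (740,70).

Run:
```python
from h import *
z=np.load("w1.npz");p=(z["K"],float(z["k"]),z["R"],z["t"]);W=cloud(p,z["d"])
sc=lambda a:np.array(a,float)/(800/560)
m=np.zeros(z["d"].shape,np.uint8);cv2.fillPoly(m,[sc([(280,105),(335,105),(360,335),(320,335)]).astype(int)],1)
q=W[m>0];q=q[np.isfinite(q[:,2])];print(len(q))
c=np.median(q,0);
for _ in range(3):
    u,s,v=np.linalg.svd(q-c);n=v[2]*np.sign(v[2,2]);r=(q-c)@n;q=q[abs(r)<.003];c=q.mean(0)
print("n",n,"tilt",np.arccos(n[2]),"c",c,"std",r.std())
def onplane(uv,n=n,c=c):
    K,k,R,t=p;nn=ray(p,uv);d=np.c_[nn,np.ones(len(nn))]@R;o=-R.T@t
    return o+d*(((c-o)@n)/(d@n))[:,None]
E=onplane(sc([(271,93),(342,93),(315,344),(367,343)]));print(E.round(4))
mid=lambda a,b:(a+b)/2
hi=mid(E[0],E[1]);lo=mid(E[2],E[3]);x=(hi-lo)/np.linalg.norm(hi-lo)
print("hi",hi,"lo",lo,"x",x,"yaw",np.degrees(np.arctan2(x[1],x[0])),"w",np.linalg.norm(E[0]-E[1]),np.linalg.norm(E[2]-E[3]))
org=hi-.1*x;print("slope origin",org)
# bar profile: depth points in columns 320..362
y=np.cross(n,x)
for r in range(215,285,4):
    a=W[r,int(320/1.4286):int(362/1.4286)];a=np.nanmedian(a,0)-org
    print(r,round(r*1.4286),(a@x*1000).round(1),(a@y*1000).round(1),(a@n*1000).round(1))
print("table",np.nanmedian(W[140:160,100:150].reshape(-1,3),0))
```

```text
5487
n [ 0.47754948 -0.034509    0.87792689] tilt 0.4992813154328172 c [ 0.50981228 -0.01342599  0.12197089] std 0.0005532481252923716
[[ 0.4494 -0.0231  0.1544]
 [ 0.4517  0.0058  0.1543]
 [ 0.5988 -0.0376  0.0726]
 [ 0.6003 -0.0033  0.0731]]
hi [ 0.45056675 -0.00863168  0.15438603] lo [ 0.5995554  -0.02047697  0.07287785] x [-0.87517049  0.06958014  0.47878514] yaw 175.4542796993006 w 0.029038493891745797 0.03432839508900719
slope origin [ 0.5380838  -0.01558969  0.10650751]
215 307 -33.6 -2.4 0.1
219 313 -38.9 -2.0 0.1
223 319 -44.6 -1.1 -0.0
227 324 -50.1 -1.0 0.1
231 330 -55.8 -0.0 0.1
235 336 -61.7 0.4 0.0
239 341 -68.2 1.0 0.1
243 347 -66.3 0.3 6.0
247 353 -65.9 -0.2 10.6
251 359 -65.9 -0.6 15.0
255 364 -66.1 -0.8 19.3
259 370 -66.3 -1.2 23.1
263 376 -71.5 -0.8 24.0
267 381 -80.0 0.0 22.8
271 387 -81.6 0.4 26.2
275 393 -88.6 0.5 26.1
279 399 -180.2 11.9 -23.6
283 404 -185.3 12.9 -20.8
table [ 0.51696476 -0.14330141 -0.0007021 ]
```

Emit:
{"fn": "apply_moves", "kwargs": {"motion": [{"xyz": [9, -62, 0], "twist": 0.17, "jaw": 1}, {"xyz": [18, -123, 0], "twist": 0.34, "jaw": 1}, {"xyz": [27, -184, 0], "twist": 0.51, "jaw": 1}, {"xyz": [36, -245, 0], "twist": 0.68, "jaw": 1}, {"xyz": [45, -305, 0], "twist": 0.85, "jaw": 1}]}}

```text
time: 2.33
ee_pos: [0.481, -0.2793, 0.2491]
tcp_rot: [180.0, 0.1, 126.9]
wrist_force: [0.9, -0.2, 0.6]
opening: 0.0851
grasp_force: 0.0
```

Emit:
{"fn": "apply_moves", "kwargs": {"motion": [{"xyz": [0, 0, 0], "twist": 0, "jaw": 1}, {"xyz": [0, 0, 0], "twist": 0, "jaw": 1}]}}

```text
time: 2.58
ee_pos: [0.4815, -0.278, 0.2486]
tcp_rot: [180.0, 0.0, 127.2]
wrist_force: [-0.3, -0.1, -0.1]
opening: 0.0854
grasp_force: 0.0
```

```bash
python3 snap.py 2
```

```text
2.575 [ 0.4815477  -0.27796276  0.24863124] 127.23804765551144 [-30.    5.8  11.   95.2   0.   22.8] 1.3172739108341567
[ 0.43081333 -0.21008698  0.37355515]
```

View pics/w2.png

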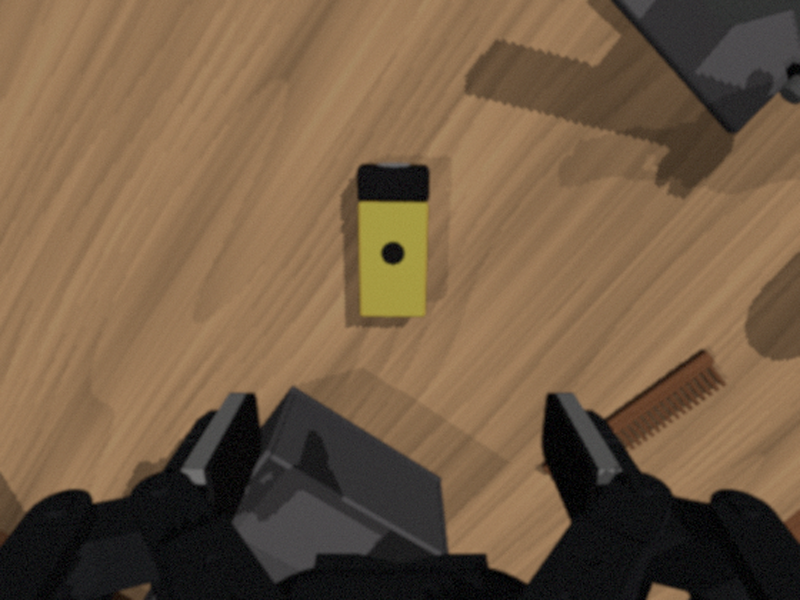

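The light is axis-aligned with the tool: lens end (358..429,167), foot end (360..426,316). The basket's corner is at (292,388).

Run:
```python
from h import *
z=np.load("w2.npz");p=(z["K"],float(z["k"]),z["R"],z["t"]);W=cloud(p,z["d"])
sc=lambda a:np.array(a,float)/(800/560)
top=W[int(210/1.4286):int(310/1.4286),int(365/1.4286):int(420/1.4286)].reshape(-1,3);print("top z",np.nanmedian(top,0))
for h in(.028,):
    E=atz(p,sc([(358,167),(429,167),(360,316),(426,316),(393,253)]),h);print(E.round(4))
    l=(E[0]+E[1])/2;f=(E[2]+E[3])/2;d=l-f;print("c",(l+f)/2,"yaw",np.degrees(np.arctan2(d[1],d[0])),"len",np.linalg.norm(d),"w",np.linalg.norm(E[0]-E[1]),np.linalg.norm(E[2]-E[3]))
    s=np.arctan2(*( (E[0]-E[2])[1::-1])),np.arctan2(*((E[1]-E[3])[1::-1]));print(np.degrees(s))
print("basket corner",W[int(395/1.4286),int(292/1.4286)],W[int(480/1.4286),int(435/1.4286)])
# two-view check of button: side view
zs=np.load("side0.npz");ps=(zs["K"],float(zs["k"]),zs["R"],zs["t"]);print("button tri",tri(p,sc([(393,253)])[0],ps,(150+299/2.5,130+414/2.5)))
c=(l+f)/2;o=np.array([ 0.4815477,-0.27796276]);y=np.radians(127.24);dx=c[:2]-o;print("tool dxy mm",1000*(dx@[np.cos(y),np.sin(y)]),1000*(dx@[np.sin(y),-np.cos(y)]))
```

```text
top z [ 0.48145584 -0.28779154  0.02737694]
[[ 0.4259 -0.2504  0.028 ]
 [ 0.464  -0.2215  0.028 ]
 [ 0.4899 -0.3371  0.028 ]
 [ 0.529  -0.3075  0.028 ]
 [ 0.4805 -0.2838  0.028 ]]
c [ 0.47720479 -0.27911542  0.028     ] yaw 126.73529152377371 len 0.10778720978099744 w 0.04781171463070856 0.04898864123398264
[126.42248958 127.04810162]
basket corner [ 0.48807939 -0.43373302  0.01169416] [ 0.63786219 -0.43225847  0.00619134]
button tri [ 0.48083682 -0.28474611  0.02333431]
tool dxy mm 1.710488272590779 -4.154962917147693
```

Emit:
{"fn": "apply_moves", "kwargs": {"motion": [{"xyz": [2, -4, 50], "twist": 0.007, "jaw": 1}, {"xyz": [2, -4, 110], "twist": 0.007, "jaw": 1}, {"xyz": [2, -4, 170], "twist": 0.007, "jaw": 1}, {"xyz": [2, -4, 210], "twist": 0.007, "jaw": 1}, {"xyz": [2, -4, 230], "twist": 0.007, "jaw": 1}]}}

```text
time: 3.25
ee_pos: [0.4766, -0.2773, 0.0159]
tcp_rot: [-179.9, -0.2, 126.9]
wrist_force: [0.2, -0.5, 0.5]
opening: 0.0858
grasp_force: 0.0
```

Emit:
{"fn": "apply_moves", "kwargs": {"motion": [{"xyz": [0, 0, 0], "twist": 0, "jaw": 0.1}, {"xyz": [0, 0, 0], "twist": 0, "jaw": -0.1}, {"xyz": [0, 0, 0], "twist": 0, "jaw": -0.1}, {"xyz": [0, 0, 0], "twist": 0, "jaw": -0.1}, {"xyz": [0, 0, 0], "twist": 0, "jaw": -0.1}], "grip_force": 20}}

```text
time: 3.88
ee_pos: [0.478, -0.2799, 0.02]
tcp_rot: [179.9, 0.1, 126.8]
wrist_force: [0.4, 4.4, 7.3]
opening: 0.0496
grasp_force: 23.7
```

Emit:
{"fn": "apply_moves", "kwargs": {"motion": [{"xyz": [0, 0, -20], "twist": 0, "jaw": -0.1}, {"xyz": [0, 0, -60], "twist": 0, "jaw": -0.1}, {"xyz": [0, 0, -110], "twist": 0, "jaw": -0.1}, {"xyz": [0, 0, -160], "twist": 0, "jaw": -0.1}, {"xyz": [0, 0, -180], "twist": 0, "jaw": -0.1}]}}

```text
time: 4.5
ee_pos: [0.4777, -0.2805, 0.2021]
tcp_rot: [179.9, 0.2, 126.7]
wrist_force: [0.6, 0.2, -3.3]
opening: 0.0494
grasp_force: 22.6
```

Emit:
{"fn": "apply_moves", "kwargs": {"motion": [{"xyz": [30, 36, 0], "twist": -0.17, "jaw": -0.1}, {"xyz": [69, 82, 0], "twist": -0.34, "jaw": -0.1}, {"xyz": [108, 128, 0], "twist": -0.51, "jaw": -0.1}, {"xyz": [147, 174, 0], "twist": -0.68, "jaw": -0.1}, {"xyz": [174, 208, 0], "twist": -0.853, "jaw": -0.1}]}}

```text
time: 5.12
ee_pos: [0.5398, -0.0138, 0.1987]
tcp_rot: [180.0, 0.0, 176.0]
wrist_force: [0.4, -0.5, -2.8]
opening: 0.0496
grasp_force: 22.5
```

Emit:
{"fn": "apply_moves", "kwargs": {"motion": [{"xyz": [0, 0, 0], "twist": 0, "jaw": -0.1}, {"xyz": [0, 0, 0], "twist": 0, "jaw": -0.1}]}}

```text
time: 5.38
ee_pos: [0.5396, -0.0163, 0.1984]
tcp_rot: [-180.0, -0.0, 175.6]
wrist_force: [0.4, 0.1, -2.8]
opening: 0.0497
grasp_force: 22.6
```

```bash
python3 snap.py 3
```

```text
5.375 [ 0.53959106 -0.01631167  0.19839351] 175.556485571983 [-1.7  2.8  2.3 89.5 -0.   2.7] 1.407002380927034
[ 0.45592302 -0.00883086  0.32331839]
```

View pics/w3.png

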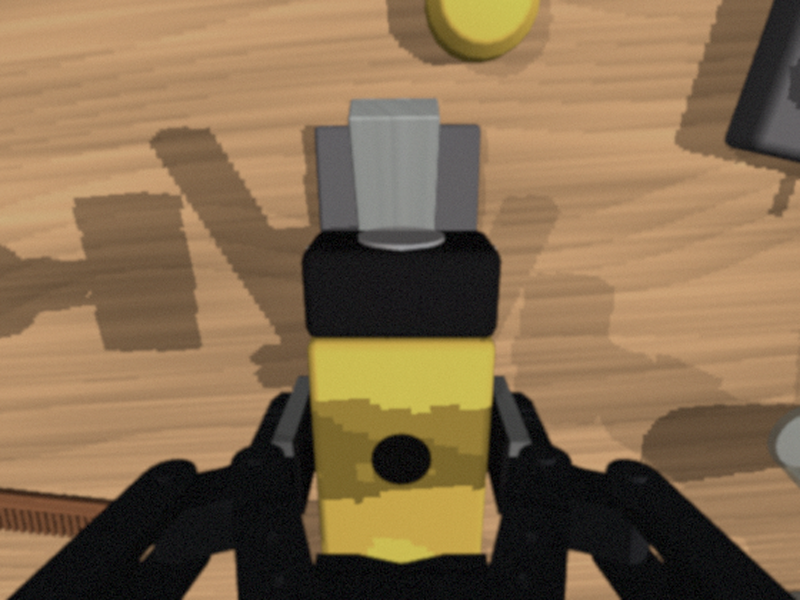

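The light is held level. Its bezel spans (304..498,290) and its body (312..492,345). The beam above it spans (351..438,115) to (358..436,225). Check the lateral alignment.

Run:
```python
from h import *
z=np.load("w3.npz");p=(z["K"],float(z["k"]),z["R"],z["t"]);W=cloud(p,z["d"])
sc=lambda a:np.array(a,float)/(800/560)
n=np.array([.4775,-.0360,.878]);n/=np.linalg.norm(n);c=np.array([0.50981228,-0.01342599,0.12197089])
K,k,R,t=p;uv=sc([(350.5,115),(438,115),(358,225),(436,225)]);nn=ray(p,uv);d=np.c_[nn,np.ones(len(nn))]@R;o=-R.T@t
E=o+d*(((c-o)@n)/(d@n))[:,None];print(E.round(4),(E[0]+E[1])/2,(E[2]+E[3])/2)
T=W[int(420/1.4286):int(500/1.4286),int(330/1.4286):int(370/1.4286)].reshape(-1,3);T2=W[int(345/1.4286):int(380/1.4286),int(330/1.4286):int(470/1.4286)].reshape(-1,3)
print("top z near button, near bezel",np.nanmedian(T,0),np.nanmedian(T2,0))
L=atz(p,sc([(312,345),(493,345),(305,300),(498,300),(318,500),(487,500),(402,459)]),np.nanmedian(T2[:,2]));print(L.round(4),(L[0]+L[1])/2,(L[2]+L[3])/2,(L[4]+L[5])/2)
```

```text
[[ 0.4527 -0.0248  0.1526]
 [ 0.4549  0.0034  0.1525]
 [ 0.4929 -0.0284  0.1305]
 [ 0.4953  0.0019  0.1305]] [ 0.45383452 -0.01070695  0.15252586] [ 0.49410893 -0.01321302  0.13051988]
top z near button, near bezel [ 0.54401758 -0.03062334  0.20579855] [ 0.51482111 -0.01416179  0.20572995]
[[ 0.5087 -0.0359  0.2057]
 [ 0.5123  0.0107  0.2057]
 [ 0.4963 -0.036   0.2057]
 [ 0.5001  0.0122  0.2057]
 [ 0.5583 -0.0411  0.2057]
 [ 0.5621  0.0082  0.2057]
 [ 0.5457 -0.0155  0.2057]] [ 0.51051446 -0.01260727  0.20572995] [ 0.49818032 -0.01190691  0.20572995] [ 0.56019246 -0.01643765  0.20572995]
```

Emit:
{"fn": "apply_moves", "kwargs": {"motion": [{"xyz": [0, -1, 20], "twist": 0, "jaw": -0.1}, {"xyz": [0, -1, 38], "twist": 0, "jaw": -0.1}, {"xyz": [0, -1, 42], "twist": 0, "jaw": -0.1}, {"xyz": [0, -1, 45], "twist": 0, "jaw": -0.1}, {"xyz": [0, -1, 48], "twist": 0, "jaw": -0.1}]}}

```text
time: 6.05
ee_pos: [0.5405, -0.0176, 0.1515]
tcp_rot: [-180.0, 0.2, 175.6]
wrist_force: [4.2, -3.2, 3.7]
opening: 0.0496
grasp_force: 23.5
```

Emit:
{"fn": "apply_moves", "kwargs": {"motion": [{"xyz": [0, 0, 2], "twist": 0, "jaw": -0.1}, {"xyz": [0, 0, 4], "twist": 0, "jaw": -0.1}, {"xyz": [0, 0, 6], "twist": 0, "jaw": -0.1}, {"xyz": [0, 0, 8], "twist": 0, "jaw": -0.1}, {"xyz": [0, 0, 8], "twist": 0, "jaw": -0.1}]}}

```text
time: 6.68
ee_pos: [0.5413, -0.0175, 0.1435]
tcp_rot: [-180.0, 0.3, 175.6]
wrist_force: [7.0, -4.0, 2.4]
opening: 0.0496
grasp_force: 24.1
```

Emit:
{"fn": "apply_moves", "kwargs": {"motion": [{"xyz": [0, 0, 2], "twist": 0, "jaw": -0.1}, {"xyz": [0, 0, 4], "twist": 0, "jaw": -0.1}, {"xyz": [0, 0, 6], "twist": 0, "jaw": -0.1}, {"xyz": [0, 0, 8], "twist": 0, "jaw": -0.1}, {"xyz": [0, 0, 8], "twist": 0, "jaw": -0.1}]}}

```text
time: 7.3
ee_pos: [0.5411, -0.0175, 0.1353]
tcp_rot: [-180.0, 0.2, 175.6]
wrist_force: [7.3, -2.9, 2.2]
opening: 0.0498
grasp_force: 24.8
```

```bash
python3 snap.py 4
python3 - <<'E'
from h import *
z=np.load("w4.npz");p=(z["K"],float(z["k"]),z["R"],z["t"]);W=cloud(p,z["d"]);im=z["im"].astype(int)
yel=(im[...,0]>120)&(im[...,1]>90)&(im[...,2]<90)&(np.mgrid[0:420,0:560][0]>180)&(np.isfinite(W[...,2]))
q=W[yel];c=np.median(q,0);q=q[np.linalg.norm(q-c,axis=1)<.08]
u,s,v=np.linalg.svd(q-q.mean(0),full_matrices=False);n=v[2]*np.sign(v[2,2]);print(len(q),n,np.arccos(n[2]),q.mean(0))
ps=P("side");im,d=camera("side");cv2.imwrite("pics/s4.png",cv2.resize(im[150:270,190:350,::-1],(800,600),interpolation=cv2.INTER_CUBIC))
E
```

```text
7.3 [ 0.54114282 -0.01748151  0.13529425] 175.59622165799053 [-1.8  2.8 -4.7 82.3 -0.   2.6] 0.3224331549216815
[ 0.45699007 -0.0100093   0.25990173]
2980 [-2.35959538e-03 -6.29921449e-04  9.99997018e-01] 0.002442233246496907 [ 0.5564654  -0.09794455 -0.00058877]
```

View pics/s4.png

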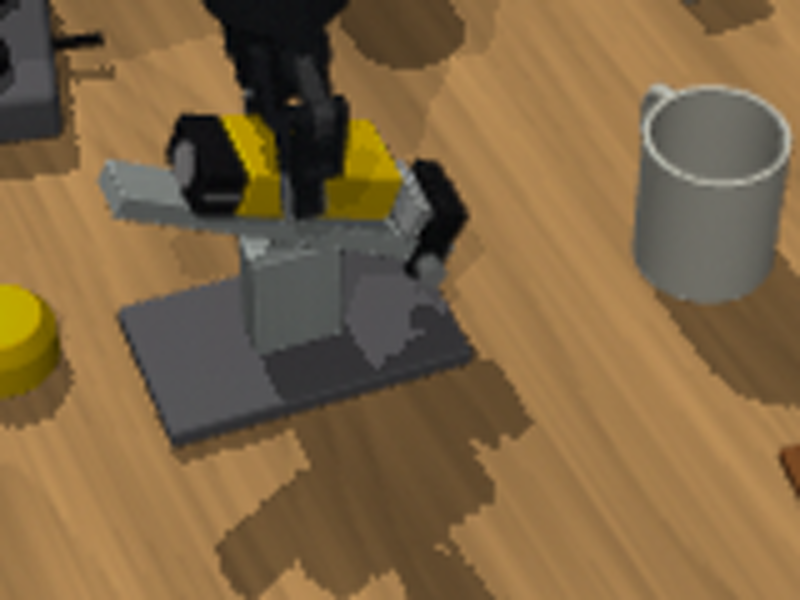

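The light is tilted nearly flat on the beam: lens end at (190,165), foot edge at (395,205), close to the bar at (410,205). Measuring its tilt and position from the wrist depth.

```bash
cat > lt.py <<'E'
import sys
from h import *
def fit(f):
    z=np.load(f);p=(z["K"],float(z["k"]),z["R"],z["t"]);W=cloud(p,z["d"]);im=z["im"].astype(int)
    m=(im[...,0]>1.8*im[...,2]+30)&(im[...,1]>1.5*im[...,2])&(W[...,2]>.09)&(abs(W[...,1]+.016)<.035)
    org=np.array([.5381,-.0156,.1065]);n=np.array([.4780,-.0360,.878]);n/=np.linalg.norm(n);x=np.array([-.8755,.0656,.479]);x-=n*(x@n);x/=np.linalg.norm(x);y=np.cross(n,x)
    q=(W[m]-org)@np.c_[x,y,n]
    q=q[np.isfinite(q[:,0])]
    for _ in range(4):
        c=np.median(q,0);v=np.linalg.svd(q-c,full_matrices=False)[2];nn=v[2]*np.sign(v[2,2]);q=q[abs((q-c)@nn)<.003]
    print(len(q),"normal in slope",nn.round(3),"x range",np.percentile(q[:,0],[0.5,99.5]).round(4),"y range",np.percentile(q[:,1],[.5,99.5]).round(4),"z",np.median(q[:,2]).round(4))
    for a,b in((-.07,-.03),(-.03,0),(0,.03),(.03,.06)):
        s=q[(q[:,0]>a)&(q[:,0]<b)]
        if len(s)>20:print((a,b),"y",np.percentile(s[:,1],[.5,99.5]).round(4),"z",np.median(s[:,2]).round(4))
    # bezel
    b=((im.sum(2)<120)&(W[...,2]>.12));Q=(W[b]-org)@np.c_[x,y,n];Q=Q[(Q[:,0]>.02)&(Q[:,0]<.1)&(abs(Q[:,1])<.03)&(Q[:,2]>.01)&(Q[:,2]<.05)]
    if len(Q):print("bezel x",np.percentile(Q[:,0],[1,99]).round(4),"y",np.percentile(Q[:,1],[1,99]).round(4),"z",np.median(Q[:,2]).round(4))
if __name__=="__main__": fit(sys.argv[1])
E
python3 lt.py w4.npz
```

```text
12633 normal in slope [ 0.151 -0.002  0.989] x range [-0.0402  0.0421] y range [-0.0234  0.0246] z 0.0349
(-0.07, -0.03) y [-0.0233  0.0241] z 0.0425
(-0.03, 0) y [-0.0234  0.0243] z 0.0392
(0, 0.03) y [-0.0233  0.0247] z 0.0344
(0.03, 0.06) y [-0.0233  0.0246] z 0.0316
bezel x [0.0215 0.0648] y [-0.0274  0.0274] z 0.0284
```

Emit:
{"fn": "apply_moves", "kwargs": {"motion": [{"xyz": [0, 0, 2], "twist": 0, "jaw": -0.1}, {"xyz": [0, 0, 4], "twist": 0, "jaw": -0.1}, {"xyz": [0, 0, 5], "twist": 0, "jaw": -0.1}, {"xyz": [0, 0, 6], "twist": 0, "jaw": -0.1}, {"xyz": [0, 0, 6], "twist": 0, "jaw": -0.1}]}}

```text
time: 8.02
ee_pos: [0.5407, -0.0175, 0.1292]
tcp_rot: [-180.0, 0.2, 175.6]
wrist_force: [4.0, -3.8, 2.1]
opening: 0.0497
grasp_force: 25.6
```

```bash
python3 snap.py 5; python3 lt.py w5.npz
```

```text
8.025 [ 0.54068976 -0.01745973  0.12915195] 175.5964864638822 [-1.8  2.9 -5.3 81.7 -0.   2.6] 0.15002556235933104
[ 0.45666159 -0.00998286  0.25384483]
10302 normal in slope [ 0.042 -0.001  0.999] x range [-0.0438  0.0391] y range [-0.0232  0.0245] z 0.0299
(-0.07, -0.03) y [-0.0231  0.0242] z 0.0319
(-0.03, 0) y [-0.0232  0.0241] z 0.0309
(0, 0.03) y [-0.0231  0.0247] z 0.0297
(0.03, 0.06) y [-0.0232  0.0246] z 0.0287
bezel x [0.0216 0.0623] y [-0.0288  0.0286] z 0.0279
```

Emit:
{"fn": "apply_moves", "kwargs": {"motion": [{"xyz": [0, 0, 2], "twist": 0, "jaw": -0.1}, {"xyz": [-3, 0, 3.6], "twist": 0, "jaw": -0.1}, {"xyz": [-7, 0, 5.8], "twist": 0, "jaw": -0.1}, {"xyz": [-11, 0, 8], "twist": 0, "jaw": -0.1}, {"xyz": [-14, 0, 9.6], "twist": 0, "jaw": -0.1}]}}

```text
time: 8.7
ee_pos: [0.5539, -0.0179, 0.1196]
tcp_rot: [180.0, 0.1, 175.6]
wrist_force: [-1.4, 0.2, 8.4]
opening: 0.0495
grasp_force: 26.5
```

```bash
python3 snap.py 6; python3 lt.py w6.npz
```

```text
8.7 [ 0.55385668 -0.01794473  0.11962669] 175.6057881416167 [-1.9  4.9 -4.2 80.8  0.   2.5] 3.3932344462703883
[ 0.47006457 -0.01065165  0.24447026]
9564 normal in slope [ 0.003 -0.001  1.   ] x range [-0.0612  0.0237] y range [-0.0237  0.0239] z 0.028
(-0.07, -0.03) y [-0.0236  0.0235] z 0.028
(-0.03, 0) y [-0.0236  0.0238] z 0.028
(0, 0.03) y [-0.0237  0.0241] z 0.0279
bezel x [0.0206 0.0463] y [-0.0272  0.0276] z 0.0275
```

Emit:
{"fn": "apply_moves", "kwargs": {"motion": [{"xyz": [-1, 0, 0.2], "twist": 0, "jaw": -0.1}, {"xyz": [-2, 0, 0.6], "twist": 0, "jaw": -0.1}, {"xyz": [-3, 0, 1.0], "twist": 0, "jaw": -0.1}, {"xyz": [-4, 0, 1.6], "twist": 0, "jaw": -0.1}, {"xyz": [-5, 0, 2.1], "twist": 0, "jaw": -0.1}]}}

```text
time: 9.38
ee_pos: [0.5584, -0.0182, 0.1171]
tcp_rot: [180.0, -0.0, 175.6]
wrist_force: [-0.9, 0.1, 4.8]
opening: 0.0498
grasp_force: 26.2
```

Emit:
{"fn": "apply_moves", "kwargs": {"motion": [{"xyz": [-1, 0, 0.5], "twist": 0, "jaw": -0.1}, {"xyz": [-1, 0, 0.5], "twist": 0, "jaw": -0.1}, {"xyz": [-2, 0, 1.0], "twist": 0, "jaw": -0.1}, {"xyz": [-2, 0, 1.0], "twist": 0, "jaw": -0.1}]}}

```text
time: 9.88
ee_pos: [0.5604, -0.0184, 0.116]
tcp_rot: [180.0, -0.0, 175.6]
wrist_force: [-2.1, 1.1, 6.0]
opening: 0.0497
grasp_force: 26.2
```

```bash
python3 snap.py 7; python3 lt.py w7.npz
```

```text
9.875 [ 0.56038735 -0.01840374  0.11603933] 175.61627444668727 [-1.9  5.9 -3.6 80.6  0.   2.5] 0.08887186855636933
[ 0.47673215 -0.01115165  0.24099937]
9572 normal in slope [ 0.003 -0.001  1.   ] x range [-0.0683  0.016 ] y range [-0.0237  0.0239] z 0.028
(-0.07, -0.03) y [-0.0236  0.0234] z 0.028
(-0.03, 0) y [-0.0235  0.0241] z 0.028
(0, 0.03) y [-0.0238  0.024 ] z 0.0279
bezel x [0.0204 0.0388] y [-0.023   0.0237] z 0.0273
```

Emit:
{"fn": "apply_moves", "kwargs": {"motion": [{"xyz": [-1, 0, 0.5], "twist": 0, "jaw": -0.1}, {"xyz": [-1, 0, 0.5], "twist": 0, "jaw": -0.1}, {"xyz": [-1.8, 0, 0.9], "twist": 0, "jaw": -0.1}, {"xyz": [-1.8, 0, 0.9], "twist": 0, "jaw": -0.1}]}}

```text
time: 10.42
ee_pos: [0.5609, -0.0184, 0.1158]
tcp_rot: [180.0, -0.1, 175.6]
wrist_force: [-11.2, 1.5, 14.4]
opening: 0.0497
grasp_force: 27.2
```

Emit:
{"fn": "apply_moves", "kwargs": {"motion": [{"xyz": [-0.5, 0, 0.2], "twist": 0, "jaw": -0.1}, {"xyz": [-0.8, 0, 0.3], "twist": 0, "jaw": -0.1}, {"xyz": [-0.8, 0, 0.3], "twist": 0, "jaw": -0.1}]}}

```text
time: 10.8
ee_pos: [0.561, -0.0184, 0.1157]
tcp_rot: [180.0, -0.2, 175.6]
wrist_force: [-15.7, 2.0, 17.0]
opening: 0.0496
grasp_force: 27.6
```

```bash
python3 snap.py 8; python3 lt.py w8.npz
```

```text
10.8 [ 0.56103861 -0.01843698  0.11568716] 175.62297086431028 [-1.9  6.2 -3.3 80.7  0.1  2.5] 0.10502176057896083
[ 0.47778089 -0.01123499  0.24090733]
9622 normal in slope [ 0.002 -0.001  1.   ] x range [-0.069   0.0148] y range [-0.0237  0.0238] z 0.028
(-0.07, -0.03) y [-0.0237  0.0235] z 0.028
(-0.03, 0) y [-0.0236  0.0239] z 0.028
(0, 0.03) y [-0.0238  0.024 ] z 0.0279
bezel x [0.0204 0.0382] y [-0.023   0.0238] z 0.0272
```

Emit:
{"fn": "apply_moves", "kwargs": {"motion": [{"xyz": [0.8, 0, -0.6], "twist": 0, "jaw": -0.1}, {"xyz": [1.4, 0, -1.2], "twist": 0, "jaw": -0.1}, {"xyz": [1.4, 0, -1.2], "twist": 0, "jaw": -0.1}]}}

```text
time: 11.22
ee_pos: [0.5606, -0.0184, 0.116]
tcp_rot: [180.0, -0.1, 175.6]
wrist_force: [-7.2, 0.7, 8.3]
opening: 0.0498
grasp_force: 26.5
```

Emit:
{"fn": "apply_moves", "kwargs": {"motion": [{"xyz": [0, 0, 0], "twist": 0, "jaw": 0.3}, {"xyz": [0, 0, 0], "twist": 0, "jaw": 0.5}, {"xyz": [0, 0, 0], "twist": 0, "jaw": 0.6}, {"xyz": [0, 0, 0], "twist": 0, "jaw": 0.6}]}}

```text
time: 11.72
ee_pos: [0.5617, -0.0189, 0.1155]
tcp_rot: [180.0, -0.0, 175.6]
wrist_force: [0.3, -0.1, 0.6]
opening: 0.0681
grasp_force: 0.0
```

```bash
python3 snap.py 9; python3 lt.py w9.npz
```

```text
11.725 [ 0.56174405 -0.01888799  0.11548796] 175.59598628544978 [-1.9  6.1 -3.4 80.5  0.   2.5] 0.15337508016400347
[ 0.47808597 -0.01150245  0.24042808]
9762 normal in slope [ 0.003 -0.003  1.   ] x range [-0.0674  0.0161] y range [-0.0235  0.0238] z 0.028
(-0.07, -0.03) y [-0.0236  0.0235] z 0.0279
(-0.03, 0) y [-0.023   0.0238] z 0.028
(0, 0.03) y [-0.0235  0.0242] z 0.0279
bezel x [0.0204 0.0394] y [-0.0228  0.024 ] z 0.0273
```

Emit:
{"fn": "apply_moves", "kwargs": {"motion": [{"xyz": [0, 0, -10], "twist": 0, "jaw": 0.6}, {"xyz": [0, 0, -40], "twist": 0, "jaw": 0.6}, {"xyz": [4, 0, -85], "twist": 0, "jaw": 0.6}, {"xyz": [10, 0, -120], "twist": 0, "jaw": 0.6}, {"xyz": [14, 0, -132], "twist": 0, "jaw": 0.6}]}}

```text
time: 12.4
ee_pos: [0.5482, -0.0178, 0.2506]
tcp_rot: [180.0, 0.2, 175.6]
wrist_force: [0.6, 0.3, -0.2]
opening: 0.068
grasp_force: 0.0
```

Emit:
{"fn": "apply_moves", "kwargs": {"motion": [{"xyz": [0, 0, 0], "twist": 0, "jaw": -1}, {"xyz": [0, 0, 0], "twist": 0, "jaw": -1}]}}

```text
time: 12.65
ee_pos: [0.5475, -0.0178, 0.2462]
tcp_rot: [-180.0, -0.1, 175.6]
wrist_force: [0.1, 0.3, 0.0]
opening: 0.0325
grasp_force: 0.0
```

```bash
python3 snap.py 10; python3 lt.py w10.npz
python3 - <<'E'
from h import *
z=np.load("w10.npz");im=z["im"][150:330,170:310,::-1];cv2.imwrite("pics/c10.png",cv2.resize(im,(466,600),interpolation=cv2.INTER_CUBIC))
p=(z["K"],float(z["k"]),z["R"],z["t"]);W=cloud(p,z["d"])
org=np.array([.5381,-.0156,.1065]);n=np.array([.4780,-.0360,.878]);n/=np.linalg.norm(n);x=np.array([-.8755,.0656,.479]);x-=n*(x@n);x/=np.linalg.norm(x);y=np.cross(n,x)
Q=(W-org)@np.c_[x,y,n]*1000
u=int(round(proj(p,[org-.075*x+.026*n])[0,0]));print("col",u)
for r in range(220,300,2):
    a=np.nanmedian(Q[r,u-4:u+5],0)
    if abs(a[2])<60:print(r,a.round(1),z["im"][r,u])
E
```

```text
12.65 [ 0.54754521 -0.01781658  0.24615808] 175.59730078937466 [-1.9  4.7  9.6 95.  -0.   2.5] 0.303661135213135
[ 0.46410334 -0.01044086  0.37122525]
3973 normal in slope [ 0.005 -0.004  1.   ] x range [-0.0675  0.0161] y range [-0.024  0.024] z 0.028
(-0.07, -0.03) y [-0.0243  0.0237] z 0.0281
(-0.03, 0) y [-0.0239  0.0241] z 0.028
(0, 0.03) y [-0.0239  0.0242] z 0.0278
bezel x [0.0204 0.0392] y [-0.0233  0.0246] z 0.0275
col 281
220 [-8.8  0.1 28.2] [175 145  63]
222 [-11.6   0.1  27.8] [174 144  61]
224 [-13.3   0.1  28.4] [102  84  38]
226 [-15.6   0.1  28.5] [14 16 14]
228 [-17.7   0.1  28.7] [23 18 21]
230 [-20.4   0.1  28.5] [21 17 16]
232 [-22.6   0.1  28.8] [25 28 25]
234 [-25.    0.2  28.9] [22 21 23]
236 [-27.7   0.2  28.8] [32 29 24]
238 [-31.1   0.2  28.2] [131 109  43]
240 [-34.1   0.2  27.9] [176 147  65]
242 [-36.4   0.2  28.2] [172 146  63]
244 [-39.3   0.2  28.1] [176 147  66]
246 [-42.    0.2  28.1] [177 146  66]
248 [-44.7   0.2  28.2] [173 145  63]
250 [-48.    0.2  27.8] [174 146  63]
252 [-50.4   0.2  28.2] [176 146  65]
254 [-53.7   0.2  28. ] [174 144  61]
2
[... 176 characters left out ...]
151 134  87]
266 [-78.3   0.2  24.1] [101 100  98]
268 [-80.1   0.2  25. ] [22 24 24]
270 [-81.6   0.2  26.2] [11 16 17]
272 [-85.2   0.2  26.1] [ 2  7 10]
274 [-88.6   0.2  26.2] [21 24 22]
276 [-92.1   0.2  26.1] [38 31 28]
278 [-180.     0.2  -23.9] [132 102  76]
280 [-181.7    0.2  -22.2] [178 140 104]
282 [-185.     0.2  -21.3] [180 142 102]
284 [-187.1    0.2  -19.7] [172 136 100]
286 [-189.1    0.2  -18.2] [173 137 100]
288 [-192.6    0.2  -17.4] [174 137 100]
290 [-194.3   -0.4  -15.6] [175 137  99]
292 [-196.6    0.2  -14.1] [168 132  97]
294 [-199.9    0.2  -13.2] [176 139 100]
296 [-2.022e+02  2.000e-01 -1.160e+01] [182 142 105]
298 [-2.045e+02  2.000e-01 -1.010e+01] [183 146 104]
```

View pics/c10.png

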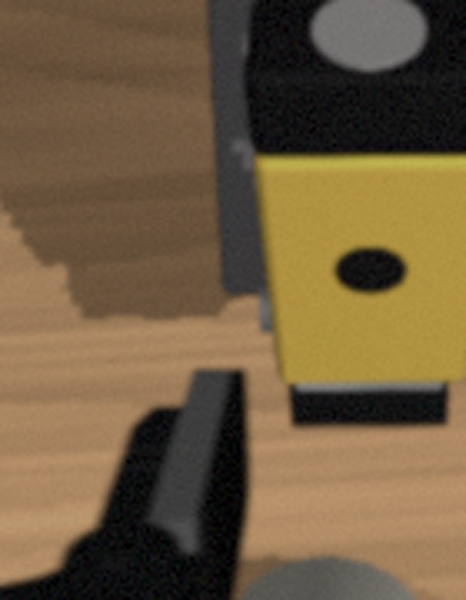

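The light lies flat and centred with its foot at about -69.5 mm, so the bar is roughly 4–4.7 mm in and seems to have crept back slightly. I'll nudge it home with closed fingers from the lens end.

Emit:
{"fn": "apply_moves", "kwargs": {"motion": [{"xyz": [54, 1.5, 0], "twist": 0, "jaw": -1}, {"xyz": [54, 1.5, 0], "twist": 0, "jaw": -1}, {"xyz": [54, 1.5, 45], "twist": 0, "jaw": -1}, {"xyz": [54, 1.5, 80], "twist": 0, "jaw": -1}, {"xyz": [54, 1.5, 88], "twist": 0, "jaw": -1}]}}

```text
time: 13.32
ee_pos: [0.4932, -0.0122, 0.157]
tcp_rot: [-180.0, -0.2, 175.6]
wrist_force: [0.6, -0.6, -0.2]
opening: -0.0
grasp_force: 0.0
```

Emit:
{"fn": "apply_moves", "kwargs": {"motion": [{"xyz": [-2, 0, 0], "twist": 0, "jaw": -1}, {"xyz": [-4, 0, 0], "twist": 0, "jaw": -1}, {"xyz": [-5, 0, 0], "twist": 0, "jaw": -1}, {"xyz": [-6, 0, 0], "twist": 0, "jaw": -1}, {"xyz": [-6, 0, 0], "twist": 0, "jaw": -1}]}}

```text
time: 13.95
ee_pos: [0.5002, -0.0126, 0.1598]
tcp_rot: [180.0, 0.0, 175.6]
wrist_force: [-0.5, -0.4, 0.5]
opening: -0.0002
grasp_force: 0.0
```

Emit:
{"fn": "apply_moves", "kwargs": {"motion": [{"xyz": [-1, 0, 0.5], "twist": 0, "jaw": -1}, {"xyz": [-1, 0, 0.5], "twist": 0, "jaw": -1}, {"xyz": [-2, 0, 1], "twist": 0, "jaw": -1}, {"xyz": [-2, 0, 1], "twist": 0, "jaw": -1}]}}

```text
time: 14.45
ee_pos: [0.502, -0.0128, 0.1585]
tcp_rot: [-180.0, -0.0, 175.6]
wrist_force: [-0.1, 0.4, -0.6]
opening: -0.0002
grasp_force: 0.0
```

Emit:
{"fn": "apply_moves", "kwargs": {"motion": [{"xyz": [-1, 0, 0.5], "twist": 0, "jaw": -1}, {"xyz": [-1, 0, 0.5], "twist": 0, "jaw": -1}]}}

```text
time: 14.7
ee_pos: [0.5031, -0.0129, 0.1581]
tcp_rot: [-180.0, -0.0, 175.6]
wrist_force: [0.0, 0.4, 0.3]
opening: -0.0001
grasp_force: 0.0
```

Emit:
{"fn": "apply_moves", "kwargs": {"motion": [{"xyz": [-1, 0, 0], "twist": 0, "jaw": -1}, {"xyz": [-1, 0, 0], "twist": 0, "jaw": -1}, {"xyz": [-2, 0, 0], "twist": 0, "jaw": -1}, {"xyz": [-2, 0, 0], "twist": 0, "jaw": -1}]}}

```text
time: 15.2
ee_pos: [0.5043, -0.013, 0.1581]
tcp_rot: [-180.0, -0.1, 175.6]
wrist_force: [-6.4, 1.0, 1.9]
opening: -0.0001
grasp_force: 3.1
```

Emit:
{"fn": "apply_moves", "kwargs": {"motion": [{"xyz": [-1, 0, 0], "twist": 0, "jaw": -1}, {"xyz": [-1, 0, 0], "twist": 0, "jaw": -1}]}}

```text
time: 15.45
ee_pos: [0.5047, -0.013, 0.1581]
tcp_rot: [180.0, -0.2, 175.6]
wrist_force: [-9.4, 0.6, 4.3]
opening: -0.0
grasp_force: 5.3
```

```bash
python3 snap.py 11; python3 lt.py w11.npz
```

```text
15.45 [ 0.50468783 -0.01298229  0.15808536] 175.60198427463155 [-1.5 -1.9 -6.9 85.1  0.   2.9] 0.15735465201604154
[ 0.42137799 -0.00564526  0.28327209]
177 normal in slope [-0.033 -0.995  0.096] x range [-0.079   0.0597] y range [-0.0037  0.0022] z 0.0284
(-0.07, -0.03) y [-0.0037  0.0022] z 0.0283
bezel x [0.0343 0.0798] y [-0.024   0.0248] z 0.0324
```

View pics/w11.png

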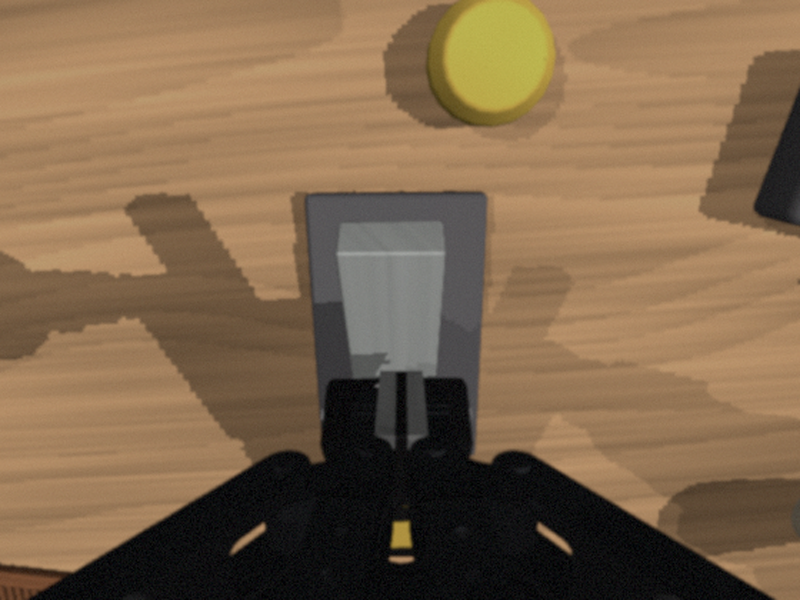

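The closed fingers are centred on the lens end at (400,380), pushing with about 9 N. The light is now at the hard stop, so back off and recheck.

Emit:
{"fn": "apply_moves", "kwargs": {"motion": [{"xyz": [2, 0, -0.5], "twist": 0, "jaw": -1}, {"xyz": [4, 0, -1], "twist": 0, "jaw": -1}, {"xyz": [9, 0, -4], "twist": 0, "jaw": -1}, {"xyz": [10, 0, -40], "twist": 0, "jaw": -1}, {"xyz": [-30, 0, -88], "twist": 0, "jaw": -1}]}}

```text
time: 16.12
ee_pos: [0.5341, -0.0153, 0.2471]
tcp_rot: [-180.0, -0.1, 175.6]
wrist_force: [1.0, 0.0, 1.2]
opening: 0.0
grasp_force: 0.0
```

Emit:
{"fn": "apply_moves", "kwargs": {"motion": [{"xyz": [-14, 0, 0], "twist": 0, "jaw": -1}, {"xyz": [-14, 0, 0], "twist": 0, "jaw": -1}, {"xyz": [-14, 0, 0], "twist": 0, "jaw": -1}]}}

```text
time: 16.5
ee_pos: [0.5489, -0.0164, 0.245]
tcp_rot: [-180.0, -0.1, 175.6]
wrist_force: [0.1, -0.8, 0.3]
opening: -0.0002
grasp_force: 0.0
```

```bash
python3 snap.py 12; python3 lt.py w12.npz
cat > foot.py <<'E'
import sys
from h import *
org=np.array([.5381,-.0156,.1065]);n=np.array([.4780,-.0360,.878]);n/=np.linalg.norm(n);x=np.array([-.8755,.0656,.479]);x-=n*(x@n);x/=np.linalg.norm(x);y=np.cross(n,x)
for f in sys.argv[1:]:
    z=np.load(f);p=(z["K"],float(z["k"]),z["R"],z["t"])
    # sub-pixel edge along beam x at z=28 mm: sample blue/red profile
    g=z["im"].astype(np.float32)
    for nm,lo,hi in(("foot",-.08,-.06),("bezel",.005,.03)):
        xs=np.arange(lo,hi,.00025);es=[]
        for yy in np.arange(-.012,.013,.003):
            if nm=="bezel" and 0:continue
            uv=proj(p,[org+a*x+yy*y+.028*n for a in xs]).astype(np.float32)
            s=cv2.remap(g,uv[:,0][None],uv[:,1][None],cv2.INTER_LINEAR)[0];s=cv2.GaussianBlur((s[:,0]-s[:,2])[None],(0,0),3)[0]
            es.append(xs[np.argmax(abs(np.gradient(s)))])
        print(f,nm,np.median(es).round(5),np.std(es).round(5))
E
python3 foot.py w10.npz w12.npz
```

```text
16.5 [ 0.54887927 -0.01642506  0.24495648] 175.5987402486483 [-1.7  4.9  9.6 94.9 -0.   2.7] 0.5649563591239889
[ 0.46550816 -0.0090489   0.37008366]
3902 normal in slope [ 0.004 -0.004  1.   ] x range [-0.0679  0.0144] y range [-0.0241  0.024 ] z 0.028
(-0.07, -0.03) y [-0.0244  0.0238] z 0.0281
(-0.03, 0) y [-0.024   0.0242] z 0.028
(0, 0.03) y [-0.0238  0.0241] z 0.0278
bezel x [0.0203 0.0388] y [-0.0233  0.0245] z 0.0275
w10.npz foot -0.06925 0.0002
w10.npz bezel 0.017 0.00012
w12.npz foot -0.063 0.00028
w12.npz bezel 0.0165 0.00026
```

```bash
sed -i 's/for nm,lo,hi in.*/for nm,lo,hi,zz,o in(("foot",-.08,-.06,.028,.019),("bezel",.005,.03,.028,0),("hi",.09,.11,0,0)):/; s/np.arange(-.012,.013,.003)/(np.arange(-.012,.013,.003) if not o else [-.02,-.018,-.016,.016,.018,.02])/; s/.028\*n for/zz*n for/; s/s=cv2.GaussianBlur((s\[:,0\]-s\[:,2\])/s=cv2.GaussianBlur(((s[:,0]-s[:,2]) if zz else s.sum(1))/' foot.py; python3 foot.py w10.npz w12.npz w1.npz
```

```text
w10.npz foot -0.0695 0.00024
w10.npz bezel 0.017 0.00012
w10.npz hi 0.09625 0.00254
w12.npz foot -0.06987 0.00028
w12.npz bezel 0.0165 0.00026
w12.npz hi 0.10125 0.00385
w1.npz foot -0.07788 0.00224
w1.npz bezel 0.024 0.00558
w1.npz hi 0.09625 0.00241
```

```bash
sed -i 's/\[-.02,-.018,-.016,.016,.018,.02\]/[-.019,-.017,.017,.019]/' foot.py; python3 foot.py w7.npz w8.npz w9.npz | grep -v hi
python3 - <<'E'
from h import *
# re-measure light in w2 at z=28mm: bezel edge, foot edge along light axis; and bar face in w1
z=np.load("w2.npz");p=(z["K"],float(z["k"]),z["R"],z["t"]);g=z["im"].astype(np.float32)
a=np.radians(126.75);X=np.array([np.cos(a),np.sin(a),0]);Y=np.array([-X[1],X[0],0]);c=np.array([.4772,-.2791,.0275])
for nm,lo,hi in(("foot",-.065,-.045),("bezel",.02,.045)):
    xs=np.arange(lo,hi,.00025);es=[]
    for yy in(-.019,-.014,.014,.019):
        uv=proj(p,[c+s*X+yy*Y for s in xs]).astype(np.float32);s=cv2.remap(g,uv[:,0][None],uv[:,1][None],cv2.INTER_LINEAR)[0]
        s=cv2.GaussianBlur((s[:,0]-s[:,2])[None],(0,0),3)[0];es.append(xs[np.argmax(abs(np.gradient(s)))])
    print(nm,np.round(es,5))
z=np.load("w1.npz");p=(z["K"],float(z["k"]),z["R"],z["t"]);W=cloud(p,z["d"])
org=np.array([.5381,-.0156,.1065]);n=np.array([.4780,-.0360,.878]);n/=np.linalg.norm(n);x=np.array([-.8755,.0656,.479]);x-=n*(x@n);x/=np.linalg.norm(x);y=np.cross(n,x)
Q=((W-org)@np.c_[x,y,n]).reshape(-1,3);b=Q[(Q[:,2]>.006)&(Q[:,2]<.022)&(abs(Q[:,1])<.018)&(abs(Q[:,0]+.066)<.008)];print("bar",np.median(b[:,0]),len(b))
b=Q[(Q[:,2]>.022)&(Q[:,2]<.0252)&(abs(Q[:,1])<.018)&(abs(Q[:,0]+.075)<.02)];print("bar top x range",np.percentile(b[:,0],[1,10,50,90,99]))
E
```

```text
w7.npz foot -0.07037 0.00013
w7.npz bezel 0.01675 8e-05
w8.npz foot -0.071 0.00011
w8.npz bezel 0.016 0.0
w9.npz foot -0.06987 0.00021
w9.npz bezel 0.01725 0.0001
foot [-0.05375 -0.054   -0.05425 -0.05425]
bezel [0.03125 0.03125 0.03175 0.03175]
bar -0.06596386773673904 574
bar top x range [-0.08135717 -0.08025272 -0.07052602 -0.06589548 -0.065129  ]
```

Compared with the hard-pressed picture, the light is only about 0.5 mm back, so the bar is about 5.4 mm in. On to the keys.

Emit:
{"fn": "apply_moves", "kwargs": {"motion": [{"xyz": [10, 52, 0], "twist": 0, "jaw": -1}, {"xyz": [20, 104, 0], "twist": 0, "jaw": -1}, {"xyz": [30, 156, 0], "twist": 0, "jaw": -1}, {"xyz": [40, 208, 0], "twist": 0, "jaw": -1}, {"xyz": [50, 252, 0], "twist": 0, "jaw": -1}]}}

```text
time: 17.18
ee_pos: [0.5181, 0.2402, 0.2458]
tcp_rot: [-180.0, -0.0, 175.6]
wrist_force: [0.3, -0.0, -0.2]
opening: -0.0002
grasp_force: 0.0
```

Emit:
{"fn": "apply_moves", "kwargs": {"motion": [{"xyz": [0, 0, 0], "twist": 0, "jaw": -1}, {"xyz": [0, 0, 0], "twist": 0, "jaw": -1}]}}

```text
time: 17.42
ee_pos: [0.5188, 0.2382, 0.2459]
tcp_rot: [-180.0, -0.0, 175.6]
wrist_force: [0.6, 0.5, 0.3]
opening: -0.0
grasp_force: 0.0
```

```bash
python3 snap.py 13
```

```text
17.425 [0.51884586 0.23820131 0.2458772 ] 175.6271966537818 [24.7  7.9 13.  95.1 -0.  29. ] 1.2012824952076284
[0.4352086  0.24560898 0.37084153]
```

View pics/w13.png

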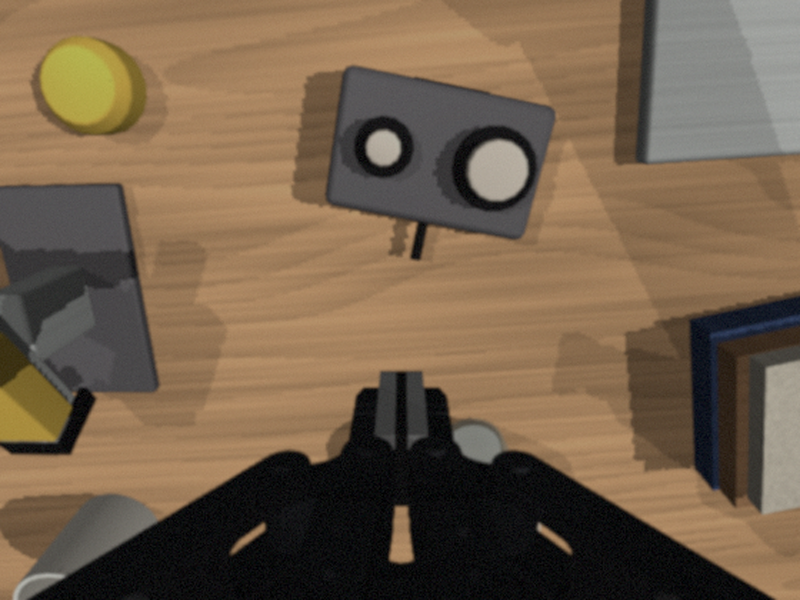

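Small key is at (383,148), large key at (498,170). The tumbler is behind the fingers at (478,440).

Run:
```python
from h import *
z=np.load("w13.npz");p=(z["K"],float(z["k"]),z["R"],z["t"]);W=cloud(p,z["d"])
zs=np.load("scene0.npz");ps=(zs["K"],float(zs["k"]),zs["R"],zs["t"])
o=sensors.get_obs()["ee_pos"];a=np.radians(175.62)
for nm,u,v,sp in(("small",383,148,(200+342/2.857,145+52/2.857)),("big",498,170,(200+384/2.857,145+37/2.857))):
    U,V=u/1.4286,v/1.4286;q=np.nanmedian(W[int(V)-4:int(V)+5,int(U)-4:int(U)+5].reshape(-1,3),0)
    d=(q-o);print(nm,q,"tri",tri(p,(U,V),ps,sp).round(4),"tool dx dy dz",(1000*np.array([d@[np.cos(a),np.sin(a),0],d@[np.sin(a),-np.cos(a),0],-d[2]])).round(1))
```

```text
small [0.44915461 0.2336892  0.056192  ] tri [0.4494 0.2336 0.0566] tool dx dy dz [ 69.4  -9.4 189.8]
big [0.46704671 0.3026772  0.05651981] tri [0.4679 0.3033 0.0533] tool dx dy dz [ 56.9  60.7 189.5]
```

Emit:
{"fn": "apply_moves", "kwargs": {"motion": [{"xyz": [38, 40, 0], "twist": 0, "jaw": -1}, {"xyz": [57, 61, 40], "twist": 0, "jaw": -1}, {"xyz": [57, 61, 95], "twist": 0, "jaw": -1}, {"xyz": [57, 61, 145], "twist": 0, "jaw": -1}, {"xyz": [57, 61, 164], "twist": 0, "jaw": -1}]}}

```text
time: 18.1
ee_pos: [0.4662, 0.3019, 0.0794]
tcp_rot: [-179.9, -0.2, 175.5]
wrist_force: [-0.7, -0.3, 1.1]
opening: -0.0001
grasp_force: 0.0
```

Emit:
{"fn": "apply_moves", "kwargs": {"motion": [{"xyz": [0, 0, 4], "twist": 0, "jaw": -1}, {"xyz": [0, 0, 7], "twist": 0, "jaw": -1}, {"xyz": [0, 0, 10], "twist": 0, "jaw": -1}, {"xyz": [0, 0, 13], "twist": 0, "jaw": -1}, {"xyz": [0, 0, 14], "twist": 0, "jaw": -1}]}}

```text
time: 18.73
ee_pos: [0.4681, 0.3042, 0.069]
tcp_rot: [179.9, 0.1, 175.6]
wrist_force: [3.7, -0.8, 4.9]
opening: 0.0001
grasp_force: 2.1
```

Emit:
{"fn": "apply_moves", "kwargs": {"motion": [{"xyz": [0, 0, 1], "twist": 0, "jaw": -1}, {"xyz": [0, 0, 2], "twist": 0, "jaw": -1}, {"xyz": [0, 0, 3], "twist": 0, "jaw": -1}, {"xyz": [0, 0, 3], "twist": 0, "jaw": -1}]}}

```text
time: 19.23
ee_pos: [0.468, 0.3043, 0.0678]
tcp_rot: [179.9, 0.2, 175.6]
wrist_force: [-0.2, -1.8, 19.7]
opening: 0.0
grasp_force: 9.9
```

Emit:
{"fn": "apply_moves", "kwargs": {"motion": [{"xyz": [0, 0, -15], "twist": 0, "jaw": -1}, {"xyz": [0, 0, -35], "twist": 0, "jaw": -1}, {"xyz": [6, -35, -35], "twist": 0, "jaw": -1}, {"xyz": [12, -70, -35], "twist": 0, "jaw": -1}, {"xyz": [12, -70, -22], "twist": 0, "jaw": -1}]}}

```text
time: 19.85
ee_pos: [0.4495, 0.2336, 0.0876]
tcp_rot: [180.0, 0.0, 175.5]
wrist_force: [0.8, 0.3, -0.1]
opening: 0.0
grasp_force: 0.0
```

Emit:
{"fn": "apply_moves", "kwargs": {"motion": [{"xyz": [0, 0, 5], "twist": 0, "jaw": -1}, {"xyz": [0, 0, 10], "twist": 0, "jaw": -1}, {"xyz": [0, 0, 14], "twist": 0, "jaw": -1}, {"xyz": [0, 0, 17], "twist": 0, "jaw": -1}, {"xyz": [0, 0, 18], "twist": 0, "jaw": -1}]}}

```text
time: 20.48
ee_pos: [0.4498, 0.2354, 0.0693]
tcp_rot: [180.0, -0.0, 175.6]
wrist_force: [-2.6, 1.5, 5.0]
opening: -0.0002
grasp_force: 2.0
```

Emit:
{"fn": "apply_moves", "kwargs": {"motion": [{"xyz": [0, 0, 1], "twist": 0, "jaw": -1}, {"xyz": [0, 0, 2], "twist": 0, "jaw": -1}, {"xyz": [0, 0, 3], "twist": 0, "jaw": -1}, {"xyz": [0, 0, 3], "twist": 0, "jaw": -1}]}}

```text
time: 20.98
ee_pos: [0.45, 0.2354, 0.0678]
tcp_rot: [179.9, 0.1, 175.6]
wrist_force: [-7.5, 1.4, 15.5]
opening: -0.0001
grasp_force: 8.2
```

Emit:
{"fn": "apply_moves", "kwargs": {"motion": [{"xyz": [0, 0, -15], "twist": 0, "jaw": -1}, {"xyz": [0, 0, -60], "twist": 0, "jaw": -1}, {"xyz": [0, 0, -115], "twist": 0, "jaw": -1}, {"xyz": [0, 0, -165], "twist": 0, "jaw": -1}, {"xyz": [0, -50, -175], "twist": 0, "jaw": -1}]}}

```text
time: 21.6
ee_pos: [0.4472, 0.1862, 0.2444]
tcp_rot: [179.9, 0.3, 175.8]
wrist_force: [-0.9, -0.8, -0.8]
opening: 0.0002
grasp_force: 0.0
```

Emit:
{"fn": "apply_moves", "kwargs": {"motion": [{"xyz": [-25, -55, 0], "twist": 0, "jaw": -1}, {"xyz": [-50, -110, 0], "twist": 0, "jaw": -1}, {"xyz": [-75, -160, 0], "twist": 0, "jaw": -1}, {"xyz": [-98, -194, 0], "twist": 0, "jaw": -1}, {"xyz": [-98, -194, 0], "twist": 0, "jaw": -1}]}}

```text
time: 22.22
ee_pos: [0.5295, -0.0185, 0.2405]
tcp_rot: [-179.9, -0.1, 175.4]
wrist_force: [-0.6, -0.2, -0.5]
opening: 0.0001
grasp_force: 0.0
```

```bash
python3 snap.py 14; python3 lt.py w14.npz; python3 foot.py w14.npz
```

```text
22.225 [ 0.52953386 -0.01852481  0.2405166 ] 175.37884525031643 [-2.   2.1  6.2 94.1 -0.1  2.6] 2.9194527421890575
[ 0.44602133 -0.01071192  0.36552322]
1750 normal in slope [-0.007 -0.003  1.   ] x range [-0.0276  0.0135] y range [-0.024  0.024] z 0.0281
(-0.03, 0) y [-0.0242  0.0239] z 0.028
(0, 0.03) y [-0.0233  0.0241] z 0.0281
bezel x [0.0203 0.0389] y [-0.0235  0.0244] z 0.0274
w14.npz foot -0.06837 0.00429
w14.npz bezel 0.01675 0.0001
w14.npz hi 0.0965 0.00012
```

```bash
python3 -c "
from workcell import bot
print(bot.job_done())"
```

```text
the job is handed in; nothing more can be done
None
```

I handed the job in at about 22 s, but no verdict came back: the light lies flat, centred and released on the beam with the contact bar about 5.4 mm in by the camera, and the large and then the small key were each pressed to the hard stop and let go.

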